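Slide the teal parts case over the lip of its parking tray

ROBOT

A 7-joint arm with a two-finger parallel gripper is mounted at the origin on the work surface. World frame = base frame: x ahead of the robot, y to its left, z up, the work surface at z = 0. Lengths are in m, angles in rad, forces in N, time in s.
With the tool pointing down it reaches from about 0.425 to 0.875 m from the base axis. Payload 4.7 kg.
Tool frame: the origin (TCP) lies midway between the tips of the shut fingers; the grasp point (between the pads) lies 19 mm behind it; x points along the fingers, z is the direction in which the jaws open and shut, and the axes are right-handed (so a half turn about x gives the same grasp; the last joint's range is limited). The gripper opens to 87 mm and grips with 3 to 60 N. Pads are 19 mm wide; open, the fingers measure 117 mm over their backs; the gripper's body (75 mm by 190 mm) begins 51 mm behind the grasp point.
Start: joints at [-1.307, 0.321, -0.07, 1.45, 0.023, 1.371, -0.057], TCP at [0.161, 0.63, 0.223] pointing down, gripper open.
Joint ranges: [-2.86, 2.86], [-0.3, 2.09], [-1.38, 1.24], [0.06, 2.45], [-1.56, 4.7], [0.09, 2.05], [-2.69, 2.69]. Speed limits (rad/s): [2.57, 2.57, 3.14, 3.14, 3.14, 3.14, 3.14].

INTERFACE

Orientations are given as a rotation vector (axis times angle).
In Python, from bench import ctrl, vision, close_job gives the robot as it stands. The module is installed in compiled form; this text tells all that it offers.
- The arm moves only by the tool servo_tool, never from a script. Its argument "commands" is a list that holds one entry, the list of rows, each a list of 7 numbers: the turn, a rotation vector about the tool's x, y, z in degrees, then the shift along the tool's x, y, z in mm, then the finger opening in mm, from 0 to 87. In form: [[[wx, wy, wz, x, y, z, grip], ...]]. A call has 1 to 5 rows; each row is the pose to reach, as a shift and turn from the pose commanded when the call began, along the tool's axes at that moment; what a row does not reach only later rows make up. A row lasts 1/8 s, in which the tool goes at most 62.5 mm and 10.7 degrees, less where a joint would pass 70% of its speed; a pose out of reach is approached as far as the arm can. A call with a gripper value outside its range is refused whole. The fingers move at their own pace and stop on an object; "newtons" is the grip in N (left out, the last holds). Time passes only in rows, so rows that repeat a pose let the fingers close. It gives the time, the measured TCP pose, the force and the opening at its end, in the units of the state.
- ctrl.get_state(): the state, without advancing time (a new reading comes with each control period).
- vision.get_image(name): name is "scene" or "top" or "wrist"; returns the picture (384x512x3 uint8, red, green, blue); there is no depth.
- vision.camera_info(name): a dict with "fov_y" (degrees; the focal length in pixels is half the picture's height over the tangent of half this angle, whatever the lens; pixels are square), "cx", "cy" (the principal point, pixels), "pose" (4x4, takes a point from camera to world coordinates). Camera axes: x right, y down, z forward; pixel columns grow to the right and rows downward; lengths in m; the calibration is good to about 2 mm. A picture is of the moment at which its call begins: read the wrist's pose just before it. camera_info takes no time and is no camera call; for the wrist camera it gives the pose at the moment of the call.
- close_job(): hands the job in, once; it reports no verdict.
The state is a dict: "time": time; "joint_positions": joint angles; "qd": joint speeds; "joint_torque": joint torques, N m; "position": TCP position; "tool_rot": TCP orientation; "ft_force": force on the tool from outside, world axes, zero at the start; "torque": the same for the moment, N m; "grip_width": opening from 0.0 (shut) to 1.0 (fully open).
Only numpy, scipy, OpenCV 4.12 (cv2) and the standard library are available. Lean on these libraries where they do the work, as an engineer would, in place of code of your own. Each camera call takes 0.05 s, during which the arm holds its last target. There are 200 camera calls.

TASK

Put the teal parts case away in the parking tray. Lift only its handle end over the tray's yellow lip, set it down on the lip with the other end still standing on the bench and let go; then push the case from behind, sliding it rather than carrying it, until all of it lies flat behind the lip and roughly square to it. Leave the black case where it is.

Things in the scene. Friction and masses are not known exactly. Their poses are not given: they have to be found in the camera images.
- teal_case: Teal parts case: closed rigid box 170 long (its x) by 90 wide (its y) by 55 mm high, 0.6 to 0.95 kg, with a round steel bar handle over one end of its lid. Origin: centre of the underside; x points to the handle end (the nose, which faces the tray at the start), z up.
- teal_handle (a point): Middle of the teal case's handle bar: 60 mm from the case's origin along its x, 88 mm above its underside. The bar is round, 12 mm thick, runs along y between two 12 mm posts at y = -36 and +36 mm, with 27 mm free below it. Pinch it from above, fingers closing along the case's x; the case can pivot about it. Axes as the case.
- teal_nose (a point): Middle of the bottom edge at the handle end of the teal case (85 mm from its origin along its x). Axes as the case.
- teal_tail (a point): Middle of the bottom edge at the other end of the teal case, the end to push (85 mm from its origin against its x). Axes as the case.
- tray: Parking tray fixed to the bench. Origin on the bench under the middle of the lip's front face; x points into the tray, y along the lip, z up. Yellow lip: 18 mm high, x 0 to 20 mm, 340 mm long. Floor behind it 3 mm above the bench, x 20 to 220 mm; grey back wall 40 mm high; side walls 30 mm high, inner faces at y = -160 and +160 mm. Both cases start before the lip, noses 40 to 80 mm from it.
- black_case: Black case of the same shape, size, handle and frame as the teal one; stands on the bench beside it, on either side, about 140 mm between centres, nearly square to the tray. Not to be moved.
Mind the look-alikes: they are no part of the job. There is more than one size of the teal_case; the one meant has the size given above.

How it is judged:
By the outcome, as a careful person would: the job done as asked, in the order asked, and still so for the second after the job is handed in, with the robot touching nothing.
It also fails if it takes over 51 s, if anything falls off the work surface, if the arm or the gripper's body presses on something with over 40 N, if the wrist force passes 120 N, or if a joint passes its speed limit or range.

## Working session

There is one attempt and no reset: what is moved stays moved. The work goes in short steps, Python scripts to look and compute and a tool call to move; the robot and the scene stay as the last step left them, time stands still between calls to the robot, and variables do not carry over. Pictures are saved under pics/ and viewed, about 8 in all and at most 12, crops included, and the job is handed in when it is done.

Besides the shell and the picture viewer there is one more tool, called after "Emit:" as name(argument=value, ...) on one line, values as JSON. servo_tool: Moves the arm, as the interface text tells. Its arguments: {"type":"object","properties":{"commands":{"type":"array"},"newtons":{"type":"number"}},"required":["commands"]}

```bash
mkdir -p pics
python3 - <<'E'
from bench import ctrl, vision
import cv2,numpy as np
for n in ("scene","top"):
    im=vision.get_image(n); cv2.imwrite(f"pics/{n}0.png",im[:,:,::-1])
    i=vision.camera_info(n); print(n,i["fov_y"],i["cx"],i["cy"],np.round(i["pose"],3).tolist(), {k:v for k,v in i.items() if k not in("pose","fov_y","cx","cy")})
s=ctrl.get_state(); print(s)
E
```

```text
scene 47.863086909481964 254.19597382458028 196.91682987730746 [[0.866, 0.379, -0.326, 0.721], [0.5, -0.651, 0.571, -0.606], [0.004, -0.657, -0.753, 0.668], [0.0, 0.0, 0.0, 1.0]] {}
top 55.37322163620457 252.8524368026411 184.78639585742147 [[0.144, -0.968, 0.208, 0.296], [-0.99, -0.141, 0.03, -0.178], [0.001, -0.21, -0.978, 0.895], [0.0, 0.0, 0.0, 1.0]] {}
{'time': 0.1, 'joint_positions': array([-1.30691318,  0.32175153, -0.07010427,  1.45157247,  0.02261977,
        1.37079387, -0.05688254]), 'qd': array([-2.81763867e-04, -1.60827575e-03,  2.63745842e-03,  4.51139102e-05,
        1.06393507e-04, -1.90509742e-03, -2.46633654e-04]), 'joint_torque': array([-3.44115597e-05, -4.92573810e+01, -4.05740384e-01, -3.13399673e+01,
       -6.41016732e-02,  3.95920523e-02,  7.00490341e-05]), 'position': array([0.16059388, 0.62932951, 0.22155955]), 'tool_rot': array([-1.02445271,  1.31837441,  1.02253621]), 'ft_force': array([ 0.12696802, -0.0033237 , -0.62596825]), 'torque': array([ 0.02122401, -0.00893783,  0.00997767]), 'grip_width': 1.0048951457912076}
```

View pics/scene0.png

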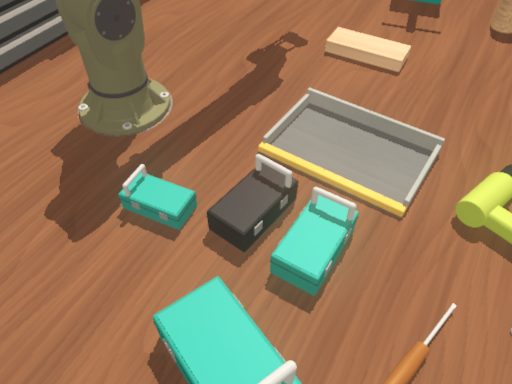

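View pics/top0.png

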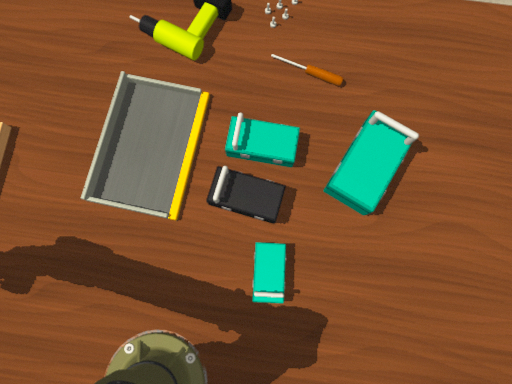

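In the pictures there are three teal boxes. Teal A is at top (262,140) beside the black case, with its handle facing the yellow lip. The small one is at top (270,272) and the large one at top (372,165). A matches the description, so I'll check it in one crop.

```bash
python3 - <<'E'
import cv2
im=cv2.imread("pics/top0.png")[85:235,160:310]
cv2.imwrite("pics/c1.png",cv2.resize(im,None,fx=4,fy=4,interpolation=cv2.INTER_CUBIC))
E
cat > h.py <<'E'
import numpy as np, cv2
from scipy.spatial.transform import Rotation as R
from bench import ctrl, vision
def ray(n,u,v,z,info=None):
    i=info or vision.camera_info(n); f=192/np.tan(np.radians(i["fov_y"]/2)); P=np.array(i["pose"])
    d=P[:3,:3]@[(u-i["cx"])/f,(v-i["cy"])/f,1]; o=P[:3,3]
    return o+d*(z-o[2])/d[2]
def proj(n,p,info=None):
    i=info or vision.camera_info(n); f=192/np.tan(np.radians(i["fov_y"]/2)); P=np.array(i["pose"])
    c=P[:3,:3].T@(np.array(p)-P[:3,3]); return np.array([i["cx"]+f*c[0]/c[2],i["cy"]+f*c[1]/c[2]])
E
```

```text
(no output)
```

View pics/c1.png

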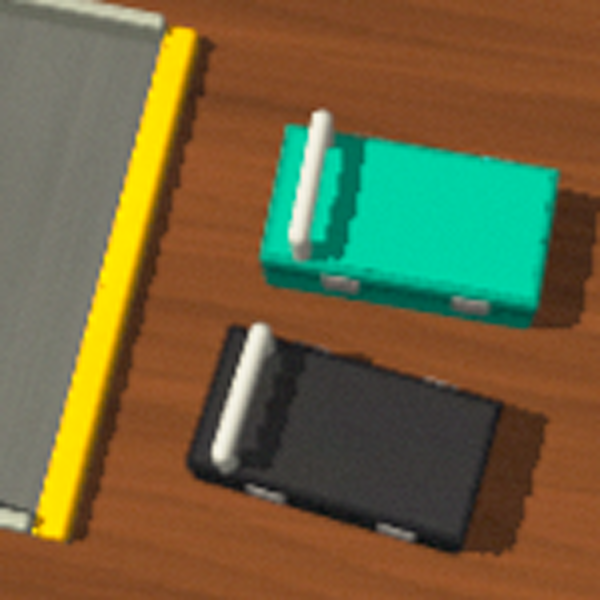

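The crop shows teal A with its handle bar from (322,117) to (299,252), and lid corners at (287,127), (556,170), (538,306) and (263,268). The lip's front edge runs from (198,32) to (70,538). Now converting these to world positions.

Run:
```python
from h import *
np.set_printoptions(precision=4,suppress=True)
q=lambda x,y,z: ray("top",160+(x-1.5)/4,85+(y-1.5)/4,z)
A=[q(*c,.055) for c in [(287,127),(556,170),(538,306),(263,268)]]
for a in A: print(a)
print("L,W",np.linalg.norm(A[0]-A[1]),np.linalg.norm(A[2]-A[3]),np.linalg.norm(A[0]-A[3]),np.linalg.norm(A[1]-A[2]),"c",sum(A)/4)
n=(A[0]+A[3])/2-(A[1]+A[2])/2; print("yaw teal",np.degrees(np.arctan2(n[1],n[0])))
H=[q(322,117,.09),q(299,252,.09)];print("handle",H,sum(H)/2)
L=[q(198,32,.018),q(70,538,.018)];print("lip",L,np.linalg.norm(L[0]-L[1]))
d=L[0]-L[1];print("lip dir",np.degrees(np.arctan2(d[1],d[0])), "mid",sum(L)/2)
B=[q(*c,.055) for c in [(235,325),(502,405),(460,550),(192,465)]];print("black",B)
s=ctrl.get_state();M=R.from_rotvec(s["tool_rot"]).as_matrix();print(M,s["position"])
i=vision.camera_info("wrist");T=np.linalg.inv(np.r_[np.c_[M,s["position"]],[[0,0,0,1]]]);print(T@np.array(i["pose"]),i["fov_y"],i["cx"],i["cy"])
```

```text
[ 0.6356 -0.0765  0.055 ]
[ 0.6318 -0.2425  0.055 ]
[ 0.5451 -0.242   0.055 ]
[ 0.5448 -0.0763  0.055 ]
L,W 0.16604542537643147 0.165681881825019 0.09086462221124769 0.08663979419183669 c [ 0.5893 -0.1593  0.055 ]
yaw teal 89.39232525623771
handle [array([ 0.6306, -0.1001,  0.09  ]), array([ 0.5469, -0.0995,  0.09  ])] [ 0.5887 -0.0998  0.09  ]
lip [array([ 0.707 , -0.0047,  0.018 ]), array([0.3721, 0.0158, 0.018 ])] 0.33558010260919435
lip dir -3.5052045080031777 mid [0.5396 0.0055 0.018 ]
black [array([ 0.5076, -0.0655,  0.055 ]), array([ 0.4823, -0.2284,  0.055 ]), array([ 0.3944, -0.2152,  0.055 ]), array([ 0.4209, -0.0546,  0.055 ])]
[[-0.0003 -0.969   0.2471]
 [-0.0017  0.2471  0.969 ]
 [-1.     -0.0001 -0.0017]] [0.1606 0.6293 0.2216]
[[-0.0004 -0.2549  0.967  -0.1642]
 [-0.0012 -0.967  -0.2549  0.0701]
 [ 1.     -0.0013  0.      0.0005]
 [ 0.      0.      0.      1.    ]] 62.432447902937454 264.47785135686746 197.24427550497683
```

Teal A measures about 166 x 89 mm, so it is the right one. Its yaw is 89°, its handle is at (0.589,-0.100), and the tray's x axis points along yaw 86.5°. I'll move above it now.

Emit:
servo_tool(commands=[[[0, 0, 0, 0, -43, -43, 87], [0, 0, 0, 0, -86, -86, 87], [0, 0, 0, 0, -129, -129, 87], [0, 0, 0, 0, -172, -172, 87], [0, 0, 0, 0, -215, -215, 87]]])

```text
time: 0.72
position: [0.3166, 0.3663, 0.2223]
tool_rot: [-1.023, 1.317, 1.023]
ft_force: [1.4, -0.4, -0.7]
grip_width: 1.001
```

Emit:
servo_tool(commands=[[[0, 0, 0, 0, -43, -43, 87], [0, 0, 0, 0, -86, -86, 87], [0, 0, 0, 0, -129, -129, 87], [0, 0, 0, 0, -172, -172, 87], [0, 0, 0, 0, -215, -215, 87]]])

```text
time: 1.35
position: [0.4716, 0.1051, 0.2225]
tool_rot: [-1.023, 1.316, 1.024]
ft_force: [0.6, 0.3, -0.4]
grip_width: 0.999
```

Emit:
servo_tool(commands=[[[-3, 0, 0, 0, -42, -43, 87], [-7, 0, 0, 0, -84, -86, 87], [-10, 0, 0, 0, -126, -129, 87], [-13.7, 0, 0, 0, -165, -172, 87], [-13.7, 0, 0, 0, -165, -172, 87]]])

```text
time: 1.98
position: [0.5884, -0.1067, 0.2218]
tool_rot: [-1.198, 1.222, 1.194]
ft_force: [-0.2, -0.0, 0.0]
grip_width: 0.998
```

Run:
```python
from h import *
np.set_printoptions(precision=4,suppress=True)
s=ctrl.get_state();print(s["time"],s["position"],s["joint_positions"],R.from_rotvec(s["tool_rot"]).as_matrix())
i=vision.camera_info("wrist");np.save("w1.npy",i["pose"])
im=vision.get_image("wrist")[:,:,::-1]; cv2.imwrite("pics/w1.png",im)
```

```text
1.975 [ 0.5884 -0.1067  0.2218] [-0.4446  0.2424  0.6842  1.6098 -0.1517  1.3453  1.8112] [[-0.0013 -0.9998  0.0189]
 [-0.0043  0.019   0.9998]
 [-1.      0.0012 -0.0043]]
```

View pics/w1.png

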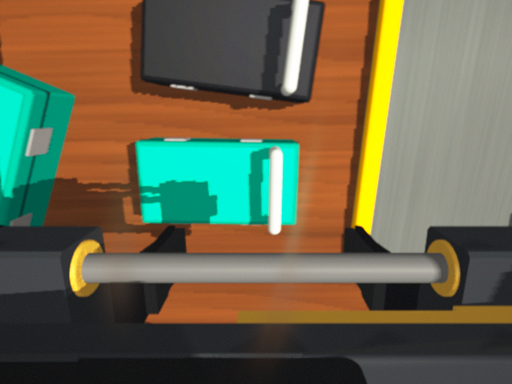

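The wrist view shows the handle bar from (277,150) to (276,232). The lip's front edge runs from (385,0) to (357,215), and the lid corners are at (137,142), (298,142), (297,222) and (144,222).

Run:
```python
from h import *
np.set_printoptions(precision=4,suppress=True)
i=dict(vision.camera_info("wrist"));i["pose"]=np.load("w1.npy")
for p,z in [((277,150),.09),((276,232),.09),((385,0),.018),((357,215),.018),((137,142),.055),((298,142),.055),((297,222),.055),((144,222),.055),((322,2),.055),((308,100),.055)]: print(p,ray("wrist",*p,z,i))
```

```text
(277, 150) [ 0.5511 -0.0943  0.09  ]
(276, 232) [ 0.6322 -0.0961  0.09  ]
(385, 0) [0.4074 0.021  0.018 ]
(357, 215) [0.6397 0.0047 0.018 ]
(137, 142) [ 0.5439 -0.2378  0.055 ]
(298, 142) [ 0.5472 -0.0713  0.055 ]
(297, 222) [ 0.6343 -0.0719  0.055 ]
(144, 222) [ 0.6312 -0.2408  0.055 ]
(322, 2) [ 0.4189 -0.0499  0.055 ]
(308, 100) [ 0.5059 -0.0616  0.055 ]
```

Emit:
servo_tool(commands=[[[0, 0, 0, 50, -1, 9, 87], [0, 0, 0, 100, -1, 9, 87], [0, 0, 0, 140, -1, 9, 87], [0, 0, 0, 153, -1, 9, 87], [0, 0, 0, 153, -1, 9, 60]]], newtons=30)

```text
time: 2.65
position: [0.5893, -0.0903, 0.0696]
tool_rot: [-1.201, 1.214, 1.203]
ft_force: [0.4, -0.4, 0.2]
grip_width: 0.949
```

Emit:
servo_tool(commands=[[[0, 0, 0, 0, 0, 0, 0], [0, 0, 0, 0, 0, 0, 0], [0, 0, 0, 0, 0, 0, 0], [0, 0, 0, 0, 0, 0, 0], [0, 0, 0, 0, 0, 0, 0]]])

```text
time: 3.28
position: [0.5896, -0.0915, 0.0696]
tool_rot: [-1.201, 1.214, 1.201]
ft_force: [0.6, -0.4, -0.9]
grip_width: 0.4
```

Emit:
servo_tool(commands=[[[0, 0, 0, 0, 0, -5, 0], [0, 0, 0, 0, 0, -5, 0], [0, 0, 0, 0, 0, -5, 0], [0, 0, 0, 0, 0, -5, 0], [0, 0, 0, 0, 0, -5, 0]]])

```text
time: 3.9
position: [0.5893, -0.0976, 0.0696]
tool_rot: [-1.202, 1.215, 1.2]
ft_force: [-1.5, -3.5, 0.2]
grip_width: 0.128
```

Emit:
servo_tool(commands=[[[0, 0, 0, 0, 0, 0, 0], [0, 0, 0, -8, 0, 0, 0], [0, 0, 0, -17, 0, 0, 0], [0, 0, 0, -26, 0, 0, 0], [0, 0, 0, -34, 0, 0, 0]]], newtons=14)

```text
time: 4.53
position: [0.5896, -0.0961, 0.1042]
tool_rot: [-1.201, 1.213, 1.202]
ft_force: [1.4, 0.4, -5.9]
grip_width: 0.13
```

Run:
```python
from h import *
a=vision.get_image("scene")[150:330,180:420,::-1]; cv2.imwrite("pics/s2.png",cv2.resize(a,None,fx=3,fy=3)); s=ctrl.get_state();print(s["position"],s["ft_force"],s["grip_width"])
```

```text
[ 0.5902482  -0.09622684  0.10534462] [ 0.61298496  0.70327924 -4.21594331] 0.12794321271657363
```

View pics/s2.png

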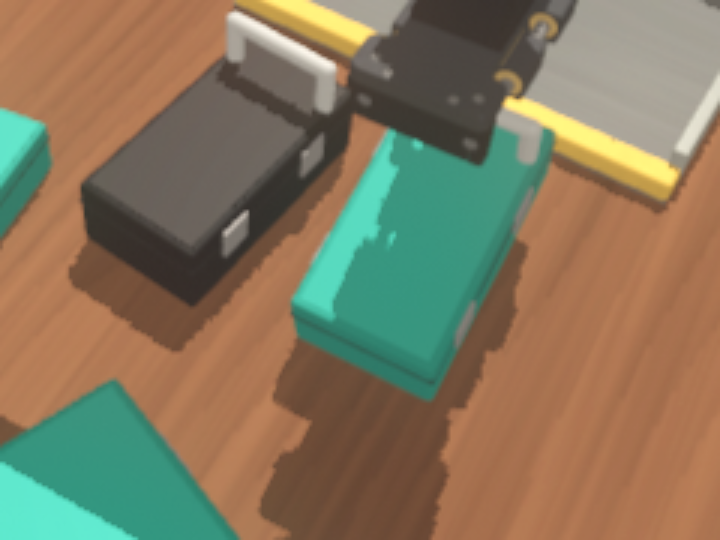

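Run:
```python
from h import *
for y,z in((-.212,0),(-.241,.0355)):
  for x in(.545,.635): print(y,z,x,(proj("scene",(x,y,z))-[180,150])*3)
```

```text
-0.212 0 0.545 [292.63785192 332.39537387]
-0.212 0 0.635 [429.04509762 398.36063618]
-0.241 0.0355 0.545 [271.61082246 335.78202176]
-0.241 0.0355 0.635 [415.43288487 405.89118976]
```

The tail corners match the prediction for standing on the bench (about 15° tilt, nose 46 mm up). Now I'll carry the nose forward over the lip.

Emit:
servo_tool(commands=[[[0, 0, 0, 0, 0, 12, 0], [1, 0, 0, 0, 0, 28, 0], [2, 0, 0, 0, 0, 44, 0], [2.5, 0, 0, 0, 0, 60, 0], [3, 0, 0, 0, 0, 76, 0]]])

```text
time: 5.2
position: [0.59, -0.019, 0.1031]
tool_rot: [-1.163, 1.238, 1.164]
ft_force: [-0.6, -0.8, -5.1]
grip_width: 0.131
```

Emit:
servo_tool(commands=[[[0, 0, 0, 0, 0, 14, 0], [0, 0, 0, 0, 0, 24, 0], [0, 0, 0, 0, 0, 24, 0], [0, 0, 0, 5, 0, 24, 0], [0, 0, 0, 10, 0, 24, 0]]])

```text
time: 5.82
position: [0.5934, 0.0054, 0.0948]
tool_rot: [-1.162, 1.233, 1.163]
ft_force: [-0.3, 5.8, 2.1]
grip_width: 0.126
```

Run:
```python
from h import *
a=vision.get_image("scene")[120:320,180:420,::-1]; cv2.imwrite("pics/s3.png",cv2.resize(a,None,fx=3,fy=3)); s=ctrl.get_state();print(s["position"],s["ft_force"],s["grip_width"])
```

```text
[0.59292234 0.00526263 0.09405204] [1.01982365 5.22193699 1.37732978] 0.13277337928589483
```

View pics/s3.png

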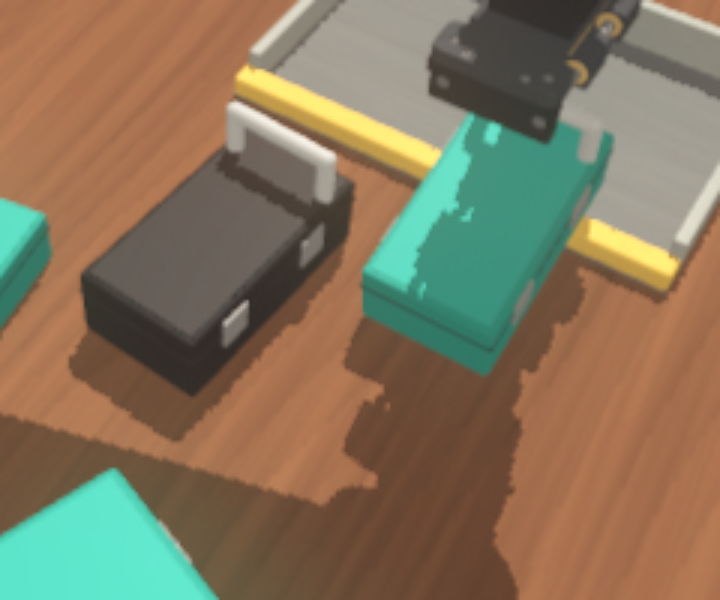

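The nose is over the lip and the tail is on the bench. Lower the last few millimetres, release and rise.

Emit:
servo_tool(commands=[[[0, 0, 0, 4, 0, 0, 0], [0, 0, 0, 5, 0, 0, 0], [0, 0, 0, 5, 0, 0, 30], [0, 0, 0, 5, 0, 0, 60], [0, 0, 0, 5, 0, 0, 60]]])

```text
time: 6.5
position: [0.592, 0.0021, 0.0888]
tool_rot: [-1.162, 1.239, 1.161]
ft_force: [1.3, 0.2, 0.3]
grip_width: 0.387
```

Emit:
servo_tool(commands=[[[0, 0, 0, 0, 0, 0, 60], [0, 0, 0, 0, 0, 0, 60], [0, 0, 0, -30, 0, 0, 60], [0, 0, 0, -80, 0, 0, 60], [0, 0, 0, -120, 0, 0, 50]]])

```text
time: 7.12
position: [0.592, 0.0032, 0.2104]
tool_rot: [-1.163, 1.238, 1.162]
ft_force: [-0.2, -0.1, -0.2]
grip_width: 0.637
```

Run:
```python
from h import *
i=vision.camera_info("wrist");np.save("w2.npy",i["pose"])
a=vision.get_image("wrist")[:,:,::-1]; b=vision.get_image("top")[60:260,80:320,::-1]
cv2.imwrite("pics/w4.png",a); cv2.imwrite("pics/t4.png",cv2.resize(b,None,fx=3,fy=3,interpolation=cv2.INTER_CUBIC)); s=ctrl.get_state();print(s["position"],s["ft_force"],s["grip_width"],s["joint_positions"])
```

```text
[0.59472323 0.00299948 0.21377038] [-0.24072524  0.14956227 -0.10807674] 0.5985456028846812 [-0.60185954  0.22579337  0.64669292  1.63669789 -0.14154658  1.31718143
  1.57458313]
```

View pics/w4.png

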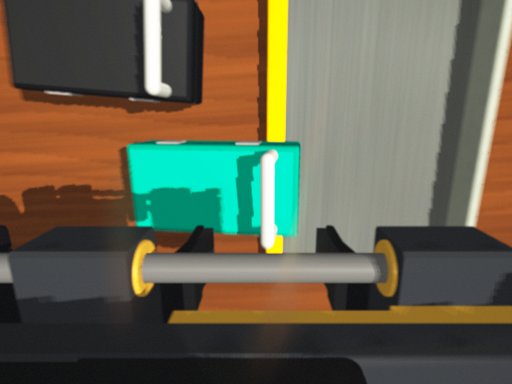

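Wrist view: the handle end rests over the lip with the tail on the bench. The lid's tail edge is at (127,145)–(134,233) and its nose edge at (300,143)–(298,235).

Run:
```python
from h import *
np.set_printoptions(precision=4,suppress=True)
i=dict(vision.camera_info("wrist"));i["pose"]=np.load("w2.npy")
for p,z in [((127,145),.055),((134,233),.055),((300,143),.077),((298,235),.077),((267,0),.018),((266,140),.018)]: print(p,ray("wrist",*p,z,i))
```

```text
(127, 145) [ 0.5437 -0.1308  0.055 ]
(134, 233) [ 0.6371 -0.1397  0.055 ]
(300, 143) [0.5507 0.0395 0.077 ]
(298, 235) [0.6419 0.0342 0.077 ]
(267, 0) [0.4129 0.0179 0.018 ]
(266, 140) [0.5507 0.0081 0.018 ]
```

Emit:
servo_tool(commands=[[[10, 0, 0, 0, -2, -36, 50], [20, 0, 0, 0, -4, -72, 50], [30, 0, 0, 0, -6, -108, 50], [40, 0, 0, 0, -8, -144, 50], [50, 0, 0, 0, -8, -178, 50]]])

```text
time: 7.85
position: [0.5882, -0.1759, 0.2078]
tool_rot: [-0.493, 1.515, 0.493]
ft_force: [0.6, -0.3, 0.4]
grip_width: 0.574
```

Emit:
servo_tool(commands=[[[10, 0, 0, 0, 0, 0, 50], [20, 0, 0, 0, 0, 0, 50], [30, 0, 0, 0, 0, 0, 50], [40.4, 0, 0, 0, 0, 0, 50], [40.4, 0, 0, 0, 0, 0, 50]]])

```text
time: 8.48
position: [0.5883, -0.1746, 0.2078]
tool_rot: [0.053, 1.571, -0.054]
ft_force: [-0.2, 0.2, -0.5]
grip_width: 0.572
```

Run:
```python
from h import *
np.set_printoptions(precision=4,suppress=True)
s=ctrl.get_state();print(s["time"],s["position"],s["grip_width"],s["joint_positions"],R.from_rotvec(s["tool_rot"]).as_matrix())
```

```text
8.475 [ 0.5883 -0.1746  0.2078] 0.5717243831038575 [-0.5287  0.3632  0.9798  1.5956 -0.3065  1.3488  0.4213] [[-0.0011  0.068   0.9977]
 [-0.0003  0.9977 -0.068 ]
 [-1.     -0.0004 -0.0011]]
```

View pics/t4.png

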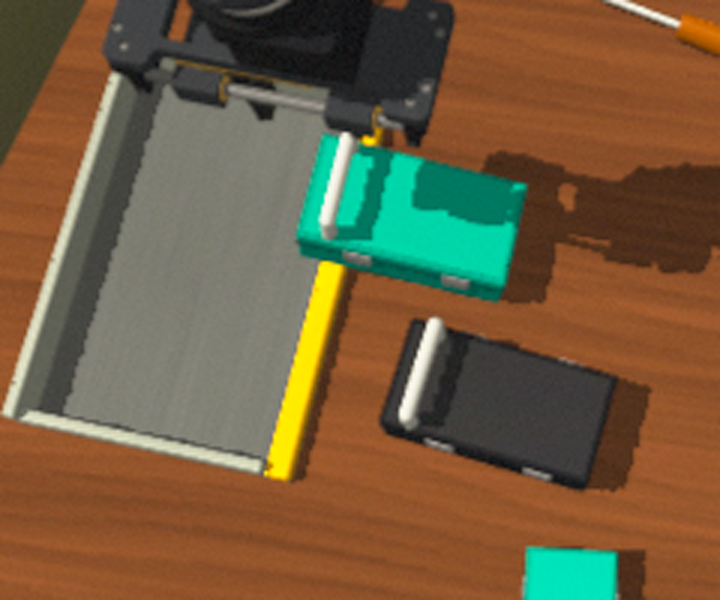

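The top view agrees: teal is leaning on the lip, and black is untouched. Lower behind the tail.

Emit:
servo_tool(commands=[[[0, 0, 0, 50, 0, 0, 50], [0, 0, 0, 100, 0, 2, 50], [0, 0, 0, 145, 0, 2, 50], [0, 0, 0, 166, 0, 2, 50], [0, 0, 0, 166, 0, 2, 50]]])

```text
time: 9.1
position: [0.5898, -0.1748, 0.0416]
tool_rot: [0.054, 1.572, -0.054]
ft_force: [-0.5, -0.3, 1.2]
grip_width: 0.574
```

Emit:
servo_tool(commands=[[[0, 0, 0, 0, 8, 0, 50], [0, 0, 0, 0, 16, 0, 50], [0, 0, 0, 0, 24, 0, 50], [0, 0, 0, 0, 32, 0, 50], [0, 0, 0, 0, 40, 0, 50]]])

```text
time: 9.72
position: [0.5932, -0.1378, 0.0433]
tool_rot: [0.052, 1.569, -0.059]
ft_force: [-0.3, -6.7, 1.3]
grip_width: 0.576
```

Emit:
servo_tool(commands=[[[0, 0, 0, 0, 8, 0, 50], [0, 0, 0, 0, 16, 0, 50], [0, 0, 0, 0, 24, 0, 50], [0, 0, 0, 0, 32, 0, 50], [0, 0, 0, 0, 40, 0, 50]]])

```text
time: 10.35
position: [0.5962, -0.1003, 0.0437]
tool_rot: [0.051, 1.568, -0.063]
ft_force: [-0.1, -9.4, 3.3]
grip_width: 0.579
```

Emit:
servo_tool(commands=[[[0, 0, 0, 0, 8, 0, 50], [0, 0, 0, 0, 16, 0, 50], [0, 0, 0, 0, 24, 0, 50], [0, 0, 0, 0, 32, 0, 50], [0, 0, 0, 0, 40, 0, 50]]])

```text
time: 10.98
position: [0.6001, -0.0714, 0.0469]
tool_rot: [0.045, 1.563, -0.076]
ft_force: [-5.1, -28.9, 19.4]
grip_width: 0.575
```

Run:
```python
from h import *
b=vision.get_image("top")[60:260,80:320,::-1]
cv2.imwrite("pics/t5.png",cv2.resize(b,None,fx=3,fy=3,interpolation=cv2.INTER_CUBIC))
a=vision.get_image("scene")[80:280,220:460,::-1]; cv2.imwrite("pics/s5.png",cv2.resize(a,None,fx=3,fy=3)); s=ctrl.get_state();print(s["position"],s["ft_force"],s["grip_width"])
```

```text
[ 0.6002069  -0.07066098  0.04711814] [ -4.60140742 -23.41097675  17.61440714] 0.5724434953756724
```

View pics/s5.png

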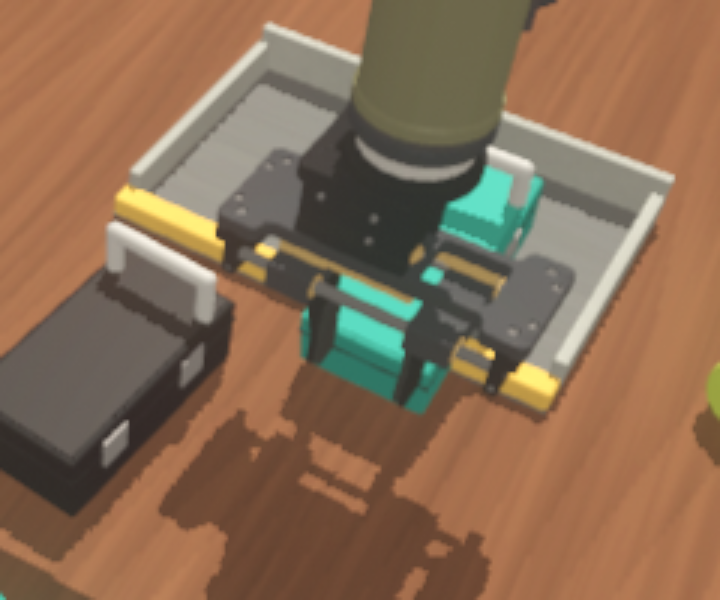

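The push force is up at about 29 N with 19 N upward. The tail is at its tipping point on the lip and finger friction is holding it down. I'll back off so it can tip by itself, then look.

Emit:
servo_tool(commands=[[[0, 0, 0, 0, -15, 0, 50], [0, 0, 0, 0, -30, 0, 50], [0, 0, 0, 0, -40, 0, 50], [0, 0, 0, 0, -40, 0, 50]]])

```text
time: 11.58
position: [0.5958, -0.0954, 0.0423]
tool_rot: [0.056, 1.571, -0.055]
ft_force: [0.2, 1.0, 0.6]
grip_width: 0.574
```

Run:
```python
from h import *
a=vision.get_image("scene")[80:280,220:460,::-1]; cv2.imwrite("pics/s6.png",cv2.resize(a,None,fx=3,fy=3)); s=ctrl.get_state();print(s["position"],s["ft_force"],s["grip_width"])
```

```text
[ 0.59605159 -0.09458314  0.04224539] [-0.30147401  0.01120297 -0.36687189] 0.5742542043874163
```

View pics/s6.png

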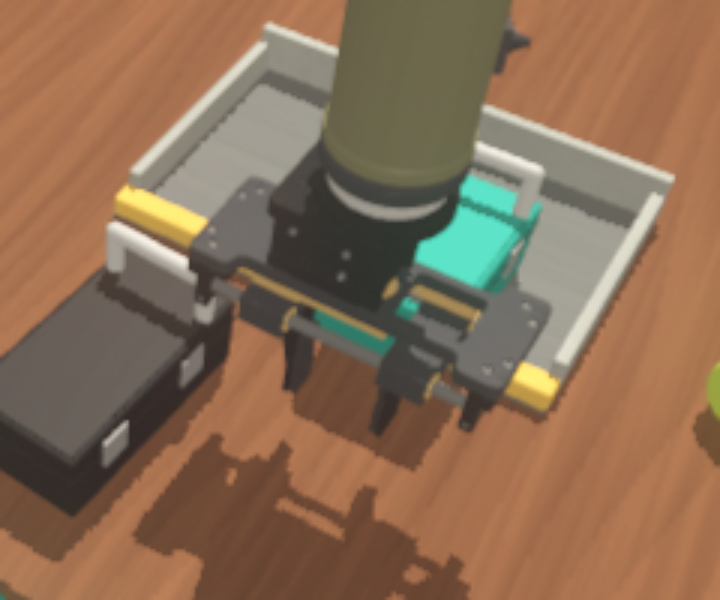

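It tipped: the nose is on the tray floor and the tail is clear above the bench. Resume pushing, slightly higher.

Emit:
servo_tool(commands=[[[0, 0, 0, -4, 8, 0, 50], [0, 0, 0, -4, 16, 0, 50], [0, 0, 0, -4, 24, 0, 50], [0, 0, 0, -4, 32, 0, 50], [0, 0, 0, -4, 40, 0, 50]]])

```text
time: 12.25
position: [0.599, -0.0544, 0.0465]
tool_rot: [0.055, 1.57, -0.055]
ft_force: [0.5, -0.5, 0.7]
grip_width: 0.577
```

Emit:
servo_tool(commands=[[[0, 0, 0, 0, 8, 0, 50], [0, 0, 0, 0, 16, 0, 50], [0, 0, 0, 0, 24, 0, 50]]])

```text
time: 12.62
position: [0.6004, -0.0315, 0.0464]
tool_rot: [0.055, 1.57, -0.056]
ft_force: [-0.8, -3.2, -1.3]
grip_width: 0.575
```

Emit:
servo_tool(commands=[[[0, 0, 0, 0, 8, 0, 50], [0, 0, 0, 0, 16, 0, 50], [0, 0, 0, 0, 24, 0, 50], [0, 0, 0, 0, 32, 0, 50]]])

```text
time: 13.12
position: [0.6029, 0.0012, 0.0465]
tool_rot: [0.055, 1.57, -0.055]
ft_force: [0.3, -2.8, -2.1]
grip_width: 0.575
```

Emit:
servo_tool(commands=[[[0, 0, 0, 0, 7, 0, 50], [0, 0, 0, 0, 14, 0, 50], [0, 0, 0, 0, 21, 0, 50]]])

```text
time: 13.5
position: [0.6044, 0.022, 0.0466]
tool_rot: [0.055, 1.57, -0.055]
ft_force: [-0.2, -5.5, -2.3]
grip_width: 0.58
```

Emit:
servo_tool(commands=[[[0, 0, 0, 0, 4, 0, 50], [0, 0, 0, 0, 7, 0, 50], [0, 0, 0, 0, 7, 0, 50]]])

```text
time: 13.88
position: [0.6049, 0.0292, 0.0466]
tool_rot: [0.055, 1.57, -0.054]
ft_force: [0.1, -1.5, -0.9]
grip_width: 0.578
```

Emit:
servo_tool(commands=[[[0, 0, 0, 0, -20, 0, 50], [0, 0, 0, 0, -40, 0, 50], [0, 0, 0, -40, -70, 0, 50], [0, 0, 0, -90, -110, 0, 50], [0, 0, 0, -140, -150, 0, 50]]])

```text
time: 14.5
position: [0.5937, -0.122, 0.1859]
tool_rot: [0.057, 1.569, -0.056]
ft_force: [1.3, -0.0, -0.1]
grip_width: 0.575
```

Run:
```python
from h import *
a=vision.get_image("scene")[80:280,220:460,::-1]
b=vision.get_image("top")[60:260,80:320,::-1]
i=vision.camera_info("wrist");np.save("w3.npy",i["pose"])
w=vision.get_image("wrist")[:,:,::-1]; cv2.imwrite("pics/w7.png",w)
z=lambda m:cv2.resize(m,(399,300),interpolation=cv2.INTER_CUBIC)
cv2.imwrite("pics/f.png",np.vstack([np.hstack([z(a),z(b)]),np.hstack([z(w),z(w)*0])]))
s=ctrl.get_state();print(s["time"],s["position"],s["ft_force"])
```

```text
14.65 [ 0.59513701 -0.12489039  0.18773706] [-0.14199296  0.80422735 -0.95816322]
```

View pics/f.png

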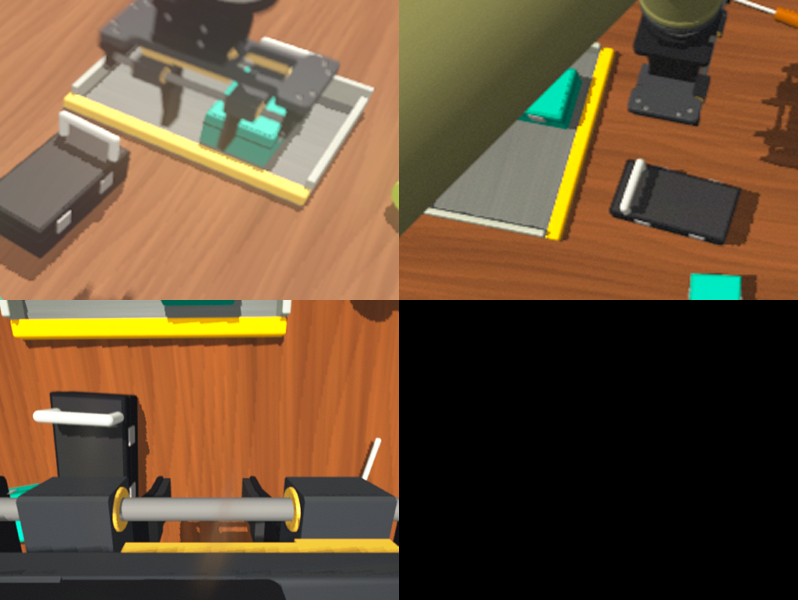

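The tail looks clear behind the lip and black is unmoved. I'll move the arm out of view for one last check.

Emit:
servo_tool(commands=[[[0, 0, 0, -40, -20, 0, 50], [0, 0, 0, -60, -60, -40, 50], [0, 0, 0, -80, -100, -75, 50], [0, 0, 0, -80, -140, -110, 50], [0, 0, 0, -80, -180, -145, 50]]])

```text
time: 15.28
position: [0.4358, -0.2889, 0.2632]
tool_rot: [0.055, 1.571, -0.053]
ft_force: [1.0, -0.0, -0.0]
grip_width: 0.572
```

Run:
```python
from h import *
s=ctrl.get_state();print(s["time"],s["position"],s["ft_force"])
a=vision.get_image("scene")[70:220,230:450,::-1]
b=vision.get_image("top")[60:240,70:300,::-1]
cv2.imwrite("pics/f2.png",np.vstack([cv2.resize(a,(600,300),interpolation=cv2.INTER_CUBIC)[:, :] if 0 else cv2.resize(a[:,:],(440,300),interpolation=cv2.INTER_CUBIC),cv2.resize(b,(440,300),interpolation=cv2.INTER_CUBIC)]))
```

```text
15.275 [ 0.43578737 -0.28886134  0.26317516] [ 0.98507988 -0.02069083 -0.01921711]
```

View pics/f2.png

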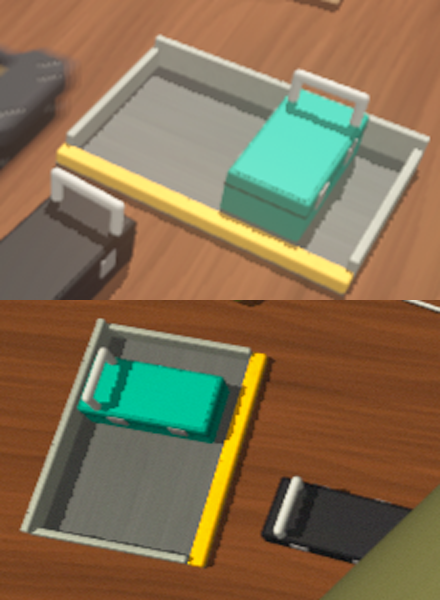

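Run:
```python
from h import *
np.set_printoptions(precision=4,suppress=True)
f=lambda x,y,z:ray("scene",230+x/2,70+y/2,z)
t=lambda x,y,z:ray("top",70+x/1.913,60+(y-300)/1.667,z)
yaw=np.radians(86.2);O=np.array([.5396,.0055]);ex=np.array([np.cos(yaw),np.sin(yaw)]);ey=np.array([-ex[1],ex[0]])
g=lambda p:((p[:2]-O)@ex,(p[:2]-O)@ey)
for n,p in [("s tail L",f(226,175,.058)),("s tail R",f(303,206,.058)),("s tail bot L",f(222,210,.003)),("s tail bot R",f(297,240,.003)),("t tail",t(227,376,.058)),("t tail",t(214,434,.058)),("t nose",t(79,406,.058))]: print(n,p,np.round(g(p),4))
b=vision.get_image("top");print(ctrl.get_state()["time"])
a=cv2.imread("pics/top0.png")[:,:,::-1]
print("black change",np.abs(a[165:215,205:235].astype(int)-b[165:215,205:235]).mean())
```

```text
s tail L [0.5594 0.0393 0.058 ] [ 0.0351 -0.0175]
s tail R [0.6419 0.0364 0.058 ] [ 0.0377 -0.1   ]
s tail bot L [0.5619 0.045  0.003 ] [ 0.0409 -0.0196]
s tail bot R [0.6458 0.0439 0.003 ] [ 0.0453 -0.1034]
t tail [0.6471 0.0312 0.058 ] [ 0.0328 -0.1056]
t tail [0.5566 0.0312 0.058 ] [ 0.0267 -0.0152]
t nose [0.5739 0.2083 0.058 ] [ 0.2047 -0.0208]
15.425
black change 6.953555555555556
```

Run:
```python
from h import *
from bench import close_job
a=cv2.imread("pics/top0.png",0); b=cv2.cvtColor(vision.get_image("top"),cv2.COLOR_RGB2GRAY)
m=cv2.matchTemplate(b[160:225,200:250],a[166:212,206:232],cv2.TM_CCOEFF_NORMED);print(cv2.minMaxLoc(m),"expect (6,6)")
print(close_job())
```

```text
(-0.3314715027809143, 0.9986971020698547, (1, 0), (6, 6)) expect (6,6)
the job is handed in; nothing more can be done
None
```

The teal case is in the parking tray, flat on the floor behind the yellow lip, and the job is handed in at about 15.5 s of the 51 s allowed.

- **Lifting:** I lifted the case by its handle with the tail still on the bench, set its underside on the lip, let go and moved clear.
- **Pushing:** I pushed it in from behind with two spread fingers. Partway, the push jammed at about 29 N because the fingers were holding the tail down. I backed off, the case tipped nose-down onto the tray floor by itself, and the rest of the push took only 3–6 N.
- **Final position:** The tail is about 27–45 mm into the tray; the lip ends at 20 mm. The two cameras differ by about 10 mm on this. The nose is at about 205 mm and the back wall at 220 mm. The case is 2–4° off square.
- **Black case:** It did not move by as much as a pixel in the top view (match 0.999). A simple brightness comparison there did show a change, which I put down to shadow.
- **Gripper:** It was clear of everything at the end.

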